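# Bring the cup holder round its track to the armchair and stand the cup in it

## Task

Slide the empty cup holder gently along its track, round the bend and fully home against the wooden stop at the armchair end, easing it rather than forcing it wherever it binds. Then stand the mint-green cup upright in the holder, without dropping it, let go, and leave the other things on the tray where they are.

Things in the scene. Friction and masses are not known exactly. Their poses are not given: they have to be found in the camera images.
- board: Dark oak base board, 240 (x) x 320 (y) x 10 mm, fixed; origin centre of underside, z up. Carries an aluminium track, 40 mm wide, top 28 mm above the underside, with a 10 mm slot along its middle. Slot's middle line in this frame (mm): x = 65 from y = -135 to y = 35+e, then a quarter bend of radius 60 about (5, 35+e), then y = 95+e from x = 5 to the stop at x = -100.
- bend (a point): Point on the board's top at its x = 5, y = 35 mm: centre of the bend as drawn (e = 0), axes as the board's. The track is screwed down through slotted holes, so it really sits e = -16 to +16 mm off along the board's y, the same for the whole track and for the whole job. No pose tells e: it must be felt (or seen).
- stop (a point): Middle of the face of the oak stop block at the armchair end of the track: board x = -100, y = 95 mm, 28 mm above the board's underside; axes as the board's. The block is fixed to the board, 90 mm wide along y, its top 55 mm above the underside. Home, the holder's disc touches this face: the holder's origin is then at board x = -60 mm.
- holder: Cup holder: grey disc, 80 mm across, 6 mm thick, lying on the track; collar on it inside 70, outside 78 mm across, its top 36 mm above the underside. Origin: centre of the disc's underside; x along the travel, to the bend and the stop; z up. 0.2 to 0.35 kg. Studs at x = +24 and -24 mm ride in the slot with 1 mm play each side and feet below its lips: it slides and turns but cannot lift out.
- holder_knob (a point): Middle of the wooden knob that moves the holder: upright round post 16 mm thick, axis at x = -75 mm in the holder's frame (on an 18 mm wide arm behind the disc), 6 to 48 mm above the disc's underside, this point at 27 mm. Gap to the collar 28 mm. Pushed true, the holder drags with 1 to 2 N; pushed askew it binds, and 5 N at the knob is then too much.
- cup: Mint-green ceramic cup without a handle, 80 mm high, 63 mm across at the rim, 59 mm just above the foot, wall 4 mm, about 0.2 kg, standing on the tray table. Origin at the centre of its underside, z up. It must stand on the disc inside the collar, its underside then 6 mm above the holder's origin.
- dish: Round glass paperweight dish, 88 mm across, 26 mm high; leave alone. Origin at the centre of its underside. It and the cup stand on opposite sides of the board, either way round.
- charger: Bronze-coloured plastic charging case with a closed flap, 56 x 80 x 35 mm, beyond the board; leave alone. Origin at the centre of its underside.
- wand: Steel battery magnet wand, 120 mm long, 12 mm thick, lying on the board inside the bend; leave alone. Origin at its middle, on the board's top; x along it.
Things that resemble listed ones, but are neither listed nor needed, are in the scene too. What is meant by the cup is not orange, and is the larger of those in its own colour. There is more than one size of the holder; the job needs the smaller.

How it is judged:
By the outcome, as a careful person would: the job done as asked, in the order asked, and still so for the second after the job is handed in, with the robot touching nothing.
It also fails if it takes over 72 s, if anything falls off the work surface, if the arm or the gripper's body presses on something with over 40 N, if the wrist force passes 120 N, or if a joint passes its speed limit or range.

## Robot

A 6-joint arm with a two-finger parallel gripper is mounted at the origin on the work surface. World frame = base frame: x ahead of the robot, y to its left, z up, the work surface at z = 0. Lengths are in mm, angles in rad, forces in N, time in s.
With the tool pointing down it reaches from about 350 to 975 mm from the base axis. Payload 7.1 kg.
Tool frame: the origin (TCP) lies midway between the tips of the shut fingers; the grasp point (between the pads) lies 19 mm behind it (ctrl.hold_point_z is the distance from the TCP to the grasp point, in mm); x points along the fingers, y is the direction in which the jaws open and shut, and the axes are right-handed (so a half turn about x gives the same grasp; the last joint's range is limited). The gripper opens to 88 mm and grips with 3 to 60 N. Pads are 20 mm wide; open, the fingers measure 115 mm over their backs; the gripper's body (75 mm by 178 mm) begins 61 mm behind the grasp point.
Start: joints at [-1.357, 0.423, 1.63, -0, 1.089, -0.019], TCP at [144.209, -608.119, 222.675] pointing down, gripper open.
Joint ranges: [-3, 3], [-0.9, 2.11], [0.09, 2.58], [-1.31, 4.45], [0.11, 2.69], [-2.54, 2.54]. Speed limits (rad/s): [2.39, 2.39, 3.01, 3.14, 3.14, 3.14].

## Interface

Orientations are given as a rotation vector (axis times angle).
In Python, from workcell import ctrl, get_image, calibration gives the robot as it stands.
- The arm moves only by the tool move_arm, never from a script. Its argument "rows" is a list of rows, each a list of 5 numbers: the shift along the world's x, y, z in mm, then the turn about the world's z in rad, then the closure, from -1 (fully open) to 1 (shut). In form: [[tx, ty, tz, roll, jaw], ...]. A call has 1 to 12 rows; each row is the pose to reach, as a shift and turn from the pose measured when the call began; what a row does not reach only later rows make up. A row lasts 1/8 s, in which the tool goes at most 62.5 mm and 10.7 degrees, less where a joint would pass 70% of its speed; a pose out of reach is approached as far as the arm can. A call with a gripper value outside its range is refused whole. The fingers move at their own pace and stop on an object; the grip force is fixed at half the most. Time passes only in rows, so rows that repeat a pose let the fingers close. It gives the time, the measured TCP pose, the force and the opening at its end, in the units of the state.
- ctrl.get_obs(): the state, without advancing time (a new reading comes with each control period).
- get_image(name): name is "scene" or "top"; returns the picture (420x560x3 uint8, blue, green, red); there is no depth.
- calibration(name): a dict with "fx", "fy", "cx", "cy" (pixels), "view" (4x4, takes a point from world to camera coordinates). Camera axes: x right, y up, looking along -z (the intrinsics and any distortion apply to the point x, -y, -z); pixel columns grow to the right and rows downward; lengths in mm; the calibration is good to about 2 mm. A picture is of the moment at which its call begins. calibration takes no time and is no camera call.
- ctrl.close_job(): hands the job in, once; it reports no verdict.
The state is a dict: "t": time; "qpos": joint angles; "qvel": joint speeds; "joint_torque": joint torques, N m; "ee_pos": TCP position; "orientation": TCP orientation; "ft_force": force on the tool from outside, world axes, zero at the start; "moment": the same for the moment, N m; "width": finger opening in mm.
Only numpy, scipy, OpenCV 4.12 (cv2) and the standard library are available. Lean on these libraries where they do the work, as an engineer would, in place of code of your own. Each camera call takes 0.05 s, during which the arm holds its last target.

## Working session

There is one attempt and no reset: what is moved stays moved. The work goes in short steps, Python scripts to look and compute and a tool call to move; the robot and the scene stay as the last step left them, time stands still between calls to the robot, and variables do not carry over. Pictures are saved under pics/ and viewed, and the job is handed in when it is done.

Besides the shell and the picture viewer there is one more tool, called after "Call:" as name(argument=value, ...), one argument or row to a line, values as JSON. move_arm: Moves the arm, as the interface text tells. Its arguments: {"type":"object","properties":{"rows":{"type":"array"}},"required":["rows"]}

```bash
mkdir -p pics && ls
python3 - <<'E'
from workcell import ctrl,get_image,calibration
import cv2
for n in("scene","top"):
    im=get_image(n);cv2.imwrite(f"pics/{n}0.png",im)
    c=calibration(n);print(n,{k:(v if k!='view' else None) for k,v in c.items()});print(c['view'])
print(ctrl.get_obs(),ctrl.hold_point_z)
E
```

```text
pics
scene {'fx': 471.3258515100646, 'fy': 471.3258515100646, 'cx': 279.5306009997589, 'cy': 213.22675690108258, 'view': None}
[[-7.50555957e-01  6.60626767e-01  1.54282334e-02  4.95106740e+02]
 [-4.31131189e-01 -5.07246714e-01  7.46208194e-01  2.10660256e+02]
 [ 5.00791027e-01  5.53419412e-01  6.65533847e-01 -1.61576559e+03]
 [ 0.00000000e+00  0.00000000e+00  0.00000000e+00  1.00000000e+00]]
top {'fx': 412.8839588224101, 'fy': 412.8839588224101, 'cx': 273.34969208332956, 'cy': 204.22622725125277, 'view': None}
[[ 2.12032092e-02 -9.99320291e-01  3.01559122e-02 -7.47152610e+01]
 [ 9.85188250e-01  2.60179909e-02  1.69490931e-01 -6.27847120e+02]
 [-1.70160322e-01  2.61154987e-02  9.85070274e-01 -9.54538185e+02]
 [ 0.00000000e+00  0.00000000e+00  0.00000000e+00  1.00000000e+00]]
{'t': 0.1, 'qpos': array([-1.35701034e+00,  4.23771781e-01,  1.63059149e+00, -2.61536934e-05,
        1.08860623e+00, -1.90249521e-02]), 'qvel': array([ 0.0001284 , -0.00115841, -0.00049187,  0.00013127, -0.00099784,
       -0.00226898]), 'joint_torque': array([ 5.43170027e-04, -5.45608842e+01, -2.74324751e+01,  6.46313536e-02,
        1.87857659e-02, -2.72817391e-05]), 'ee_pos': array([ 144.09358657, -607.65313642,  221.98351493]), 'orientation': array([ 2.09843544,  0.24685629, -2.098767  ]), 'ft_force': array([-0.61287436, -0.00640587,  0.60461131]), 'moment': array([ 2.28562815e-05, -6.63249482e-02,  1.12416029e-02]), 'width': 87.79455392277292} 18.700000000000003
```

View pics/scene0.png

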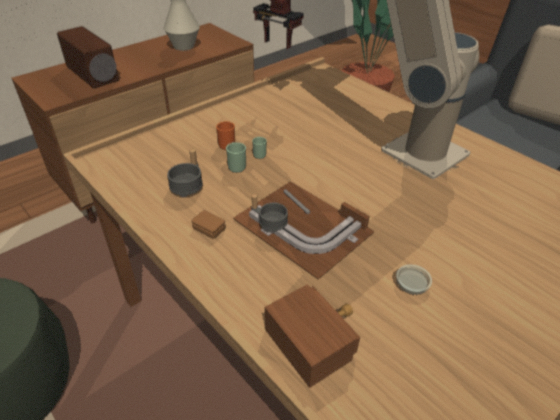

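View pics/top0.png

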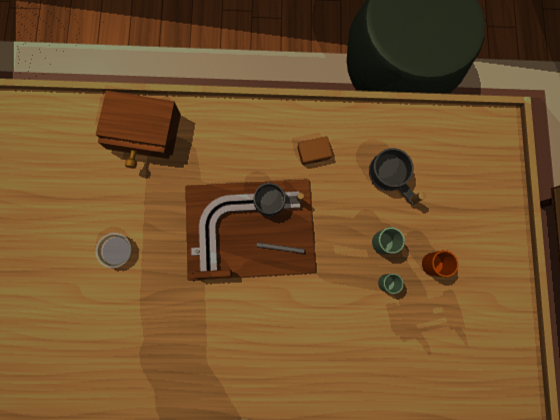

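```bash
cat > h.py <<'E'
import numpy as np,cv2
from workcell import ctrl,get_image,calibration
def ray(n,u,v):
    c=calibration(n);V=c['view'];R=V[:3,:3];t=V[:3,3]
    d=np.array([(u-c['cx'])/c['fx'],-(v-c['cy'])/c['fy'],-1.])
    return -R.T@t,R.T@d
def onz(n,u,v,z):
    o,d=ray(n,u,v);return o+d*(z-o[2])/d[2]
def proj(n,p):
    c=calibration(n);V=c['view'];q=V[:3,:3]@np.asarray(p,float)+V[:3,3]
    return np.array([c['cx']+c['fx']*q[0]/-q[2],c['cy']+c['fy']*q[1]/q[2]])
def tri(a,b):
    o1,d1=ray('scene',*a);o2,d2=ray('top',*b)
    s=np.linalg.lstsq(np.c_[d1,-d2],o2-o1,rcond=None)[0]
    p,q=o1+d1*s[0],o2+d2*s[1];return (p+q)/2,np.linalg.norm(p-q)
E
python3 - <<'E'
import cv2
a=cv2.imread('pics/top0.png')[165:295,175:330];cv2.imwrite('pics/topc.png',cv2.resize(a,None,fx=5,fy=4.6,interpolation=cv2.INTER_CUBIC))
cv2.imwrite('pics/topc.png',cv2.resize(a,None,fx=4.6,fy=4.6,interpolation=cv2.INTER_CUBIC))
a=cv2.imread('pics/scene0.png')[175:275,230:380];cv2.imwrite('pics/scc.png',cv2.resize(a,None,fx=5,fy=5,interpolation=cv2.INTER_CUBIC))
a=cv2.imread('pics/scene0.png')[115:205,160:280];b=cv2.imread('pics/top0.png')[215:305,355:475]
cv2.imwrite('pics/cups.png',cv2.resize(cv2.hconcat([a,b]),None,fx=3.3,fy=3.3,interpolation=cv2.INTER_CUBIC))
E
```

```text
(no output)
```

View pics/topc.png

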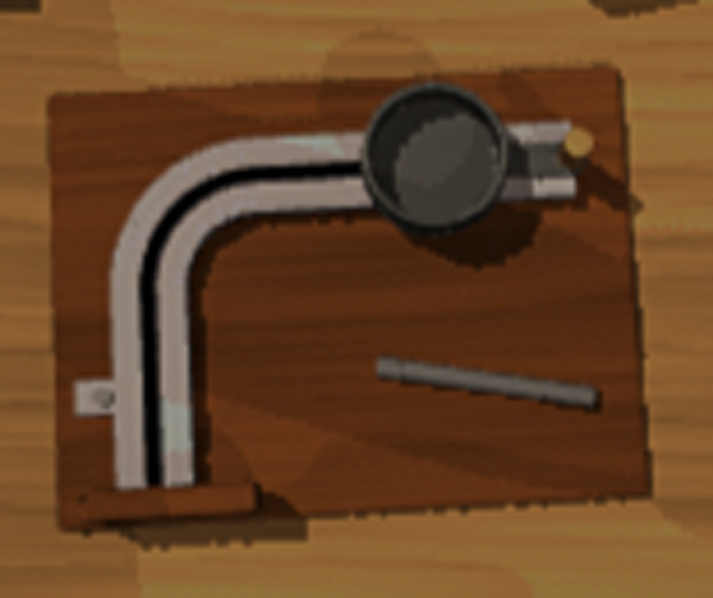

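View pics/scc.png

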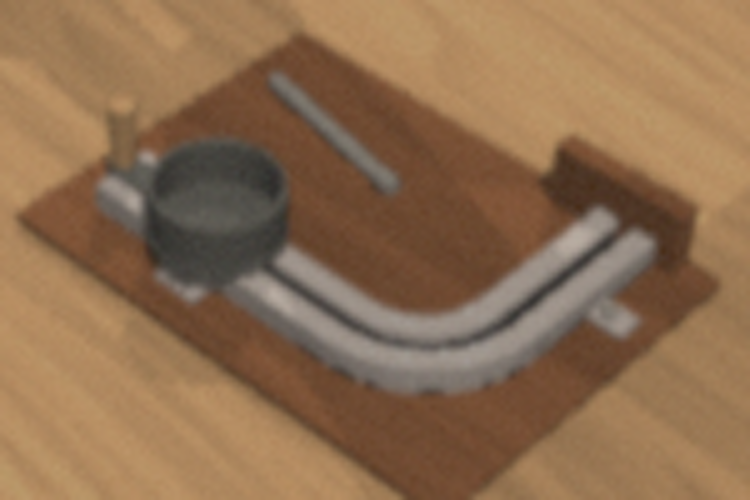

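View pics/cups.png

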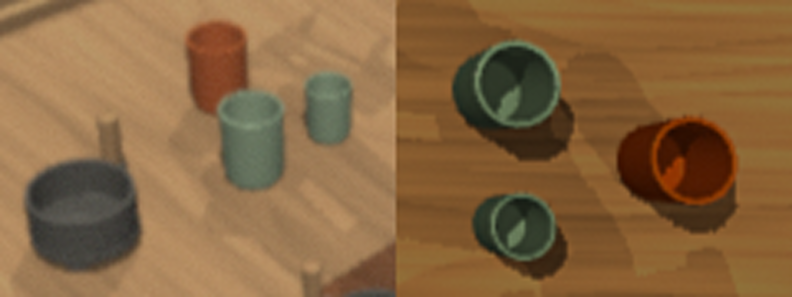

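Run:
```python
from h import *
from scipy.spatial.transform import Rotation as Ro
im=cv2.imread('pics/top0.png')
px=lambda x,y:((x+.5)/4.6-.5+175,(y+.5)/4.6-.5+165)
C=[onz('top',*px(*p),10) for p in [(48,95),(617,66),(651,497),(58,530)]]
for i in range(4): print(C[i].round(1),np.linalg.norm(C[i]-C[(i+1)%4]).round(1))
sc=[onz('scene',(x+.5)/5-.5+230,(y+.5)/5-.5+175,10).round(1) for x,y in [(20,217),(300,35),(720,283)]]
print('scene corners',sc)
# slot: dark px bounded by bright
g=im.max(axis=2)
for v in [180,190,195,200,205,210,215,220,230,240,250,260,265]:
    print(v,g[v,196:262].tolist() if v>200 else g[v,205:262].tolist())
o=ctrl.get_obs();print(Ro.from_rotvec(o['orientation']).as_matrix().round(3))
```

```text
[680.4 166.   10. ] 318.2
[ 706.  -151.2   10. ] 239.7
[ 467.1 -171.2   10. ] 319.2
[442.8 147.1  10. ] 238.4
scene corners [array([ 706.6, -143.9,   10. ]), array([ 472.6, -165.4,   10. ]), array([445.1, 149.7,  10. ])]
180 [145, 145, 145, 145, 145, 145, 145, 144, 145, 145, 145, 145, 145, 145, 145, 146, 145, 145, 145, 145, 145, 145, 145, 144, 144, 144, 145, 145, 145, 145, 141, 147, 146, 143, 145, 141, 142, 146, 143, 141, 134, 134, 135, 133, 135, 134, 135, 134, 134, 134, 133, 133, 134, 133, 132, 133, 134]
190 [92, 91, 92, 92, 91, 90, 91, 91, 89, 89, 88, 89, 88, 89, 87, 84, 82, 82, 80, 81, 81, 81, 79, 81, 89, 90, 92, 96, 95, 93, 95, 94, 90, 94, 91, 90, 93, 90, 91, 87, 79, 80, 80, 78, 78, 79, 78, 79, 79, 79, 75, 75, 46, 18, 20, 28, 33]
195 [89, 89, 90, 89, 89, 88, 88, 90, 89, 87, 87, 87, 86, 85, 85, 83, 84, 88, 94, 100, 107, 116, 123, 124, 125, 134, 136, 135, 134, 137, 146, 146, 146, 147, 147, 152, 151, 150, 149, 149, 149, 149, 146, 143, 142, 143, 143, 145, 138, 86, 38, 22, 33, 33, 34, 31, 32]
200 [82, 84, 84, 83, 84, 83, 85, 95, 108, 128, 147, 145, 146, 145, 144, 144, 144, 144, 146, 1
[... 2119 characters left out ...]
, 85, 85, 86, 85, 86, 86, 85, 85, 84, 85, 85]
260 [79, 79, 77, 89, 133, 142, 142, 141, 147, 140, 51, 1, 1, 30, 94, 149, 148, 145, 147, 145, 95, 34, 32, 35, 47, 85, 85, 83, 87, 95, 99, 100, 99, 99, 99, 98, 98, 99, 99, 99, 99, 100, 101, 102, 100, 103, 103, 102, 103, 103, 101, 100, 99, 98, 96, 93, 83, 83, 83, 79, 80, 80, 80, 81, 80, 82]
265 [79, 79, 78, 90, 133, 142, 142, 140, 144, 141, 74, 7, 0, 22, 86, 146, 140, 138, 141, 143, 109, 37, 33, 48, 81, 91, 90, 89, 90, 89, 90, 89, 90, 103, 102, 103, 102, 101, 101, 102, 101, 102, 101, 100, 100, 102, 99, 90, 88, 87, 88, 88, 87, 89, 89, 88, 90, 92, 92, 91, 91, 92, 94, 94, 93, 92]
[[-0.     0.231 -0.973]
 [ 0.001 -0.973 -0.231]
 [-1.    -0.001 -0.   ]]
```

```bash
cat > slot.py <<'E'
from h import *
def cross(p,th,sgn):  # subpixel index of crossings
    r=[]
    for i in range(len(p)-1):
        a,b=float(p[i]),float(p[i+1])
        if (a-th)*(b-th)<0 and (b-a)*sgn>0: r.append(i+(th-a)/(b-a))
    return r
im=cv2.imread('pics/top0.png').max(axis=2)
L2=[];L1=[]
for v in range(234,268):
    p=im[v,200:216];f=cross(p,75,-1);g=cross(p,75,1)
    if f and g: L2.append(onz('top',200+(f[0]+[x for x in g if x>f[0]][0])/2,v,28))
for u in range(232,252):
    p=im[194:212,u];f=cross(p,75,-1);g=cross(p,75,1)
    gg=[x for x in g if f and x>f[0]]
    if f and gg: L1.append(onz('top',u,194+(f[0]+gg[0])/2,28))
L1=np.array(L1);L2=np.array(L2)
for L in(L1,L2):
    c=L.mean(0);d=np.linalg.svd(L-c)[2][0];n=np.array([-d[1],d[0],0]);print(len(L),c.round(1),np.degrees(np.arctan2(d[1],d[0])).round(2),'rms',((L-c)@n).std().round(2))
E
python3 slot.py
python3 - <<'E'
from h import *
t=cv2.imread('pics/top0.png');s=cv2.imread('pics/scene0.png')
a=t[180:225,250:320];b=s[185:235,240:295]
cv2.imwrite('pics/knob.png',cv2.hconcat([cv2.resize(a,(420,270),interpolation=cv2.INTER_CUBIC),cv2.resize(b,(297,270),interpolation=cv2.INTER_CUBIC)]))
E
```

```text
19 [638.   19.7  28. ] -85.21 rms 0.17
33 [513.6  98.5  28. ] -175.48 rms 0.13
```

View pics/knob.png

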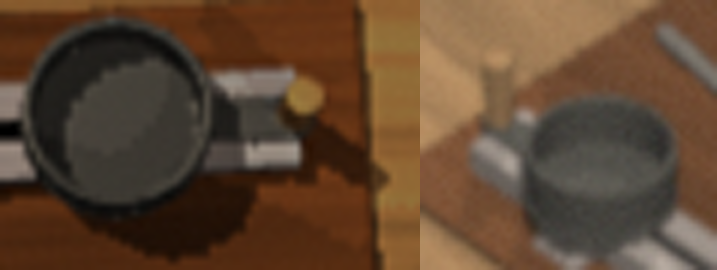

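Run:
```python
from h import *
k=(300.1,195.8);ks=(254.1,194.3)
print('knob top',onz('top',*k,76).round(1),'scene',onz('scene',*ks,76).round(1),tri(ks,k))
c=(269.1,198.9);print('collar top',onz('top',*c,64).round(1))
# scene collar: left 240+(522-420)/5.4 right 240+(677-420)/5.4 
xl,xr=240+(522-420)/5.4,240+(677-420)/5.4; print(xl,xr)
yaw=np.radians(4.7);ex=np.array([np.cos(yaw),np.sin(yaw)]);ey=np.array([-ex[1],ex[0]])
C=np.array([574.1,-2.3])
p1=np.array([638,19.7])-C;p2=np.array([513.6,98.5])-C
print('leg1 board x',p1@ex,'leg2 board y',p2@ey)
for n,p in(('knob',onz('top',*k,76)[:2]),('coll',onz('top',*c,64)[:2])): print(n,(p-C)@ex,(p-C)@ey)
# stop face & block: top edge of stop in top image, dish, cups
```

```text
knob top [ 648.  -123.1   76. ] scene [ 645.3 -125.2   76. ] (array([ 647.40021885, -122.74768291,   78.68615501]), np.float64(0.3153304214693767))
collar top [640.7 -48.9  64. ]
258.8888888888889 287.5925925925926
leg1 board x 65.48777620753341 leg2 board y 105.41832836337557
knob 63.78828377155846 -126.46425479627544
coll 62.541298055886195 -51.92195023978616
```

Call:
move_arm(
  rows=[
    [60,60,-20,-0.05,0.32],
    [120,120,-20,-0.1,0.32],
    [504,485,-20,-0.152,0.32],
    [504,485,-20,-0.152,0.32],
    [504,485,-20,-0.152,0.32],
    [504,485,-20,-0.152,0.32],
    [504,485,-20,-0.152,0.32],
    [504,485,-20,-0.152,0.32],
    [504,485,-20,-0.152,0.32],
    [504,485,-20,-0.152,0.32],
    [504,485,-60,-0.152,0.32],
    [504,485,-100,-0.152,0.32],
  ],
)

```text
t: 1.6
ee_pos: [651.8, -120.4, 122.8]
orientation: [2.185, 0.091, -2.173]
ft_force: [-0.3, -0.2, -0.6]
width: 29.6
```

Run:
```python
from h import *
from scipy.spatial.transform import Rotation as Ro
t=get_image('top');s=get_image('scene')
o=ctrl.get_obs();print(o['t'],o['ee_pos'].round(1),o['qpos'].round(2));R=Ro.from_rotvec(o['orientation']).as_matrix();print(np.arctan2(R[1,1],R[0,1]),R[:,0].round(3))
print(proj('top',o['ee_pos']),proj('scene',o['ee_pos']))
cv2.imwrite('pics/a.png',cv2.hconcat([cv2.resize(t[140:240,230:350],(480,400)),cv2.resize(s[140:250,210:300],(320,400))]))
```

```text
1.7 [ 645.4 -119.8  115.8] [-0.2   0.6   1.61  0.    0.94  1.28]
-1.4871585271319665 [-0.01   0.004 -1.   ]
[300.2644288 193.6256454] [255.03337846 183.96482237]
```

View pics/a.png

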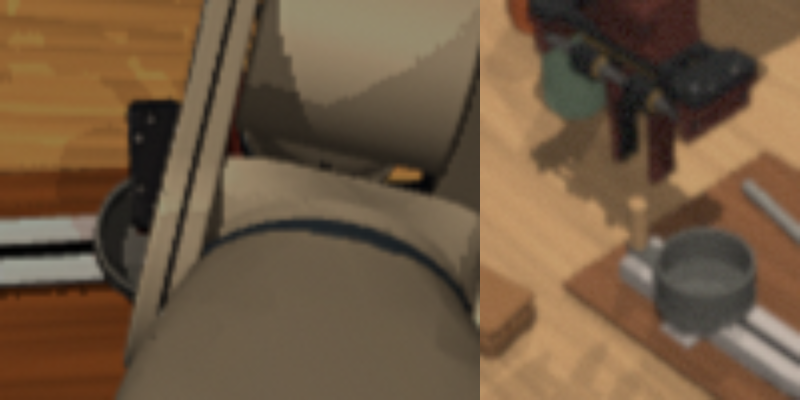

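Call:
move_arm(
  rows=[
    [2,-3,-20,0,0.32],
    [2,-3,-20,0,0.32],
    [2,-3,-20,0,0.32],
    [2,-3,-20,0,0.32],
  ],
)

```text
t: 2.2
ee_pos: [647.9, -123.5, 97.3]
orientation: [2.172, 0.094, -2.189]
ft_force: [0.8, 0.1, -0.7]
width: 29.6
```

Run:
```python
from h import *
s=get_image('scene')
o=ctrl.get_obs();print(o['t'],o['ee_pos'].round(1),o['ft_force'].round(2),proj('scene',o['ee_pos']))
cv2.imwrite('pics/b.png',cv2.resize(s[150:230,230:310],(640,640),interpolation=cv2.INTER_CUBIC)[:600])
```

```text
2.25 [ 647.9 -123.4   97.2] [ 0.36 -0.51 -0.  ] [253.61352772 189.05156412]
```

View pics/b.png

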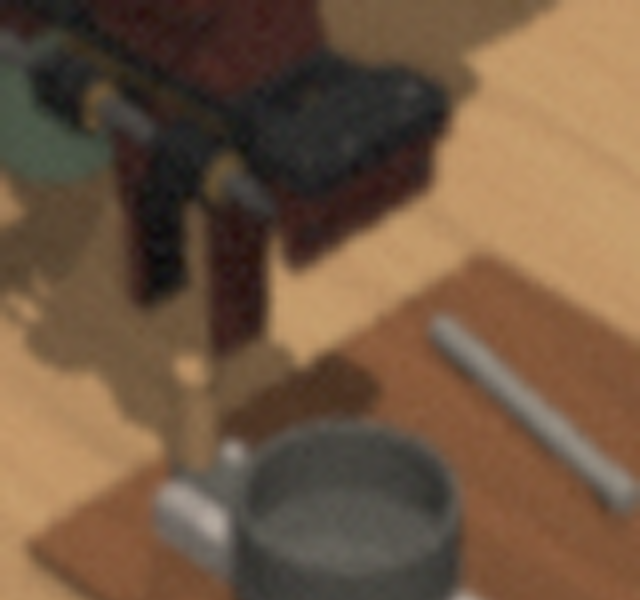

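Call:
move_arm(
  rows=[
    [0,-2,-10,0,0.32],
    [0,-2,-20,0,0.32],
    [0,-2,-30,0,0.32],
    [0,-2,-42,0,0.32],
    [0,-2,-52,0,0.32],
    [0,-2,-52,0,0.32],
    [0,-2,-52,0,0.32],
  ],
)

```text
t: 3.12
ee_pos: [648.1, -125.4, 45.3]
orientation: [2.172, 0.094, -2.189]
ft_force: [0.4, -0.1, -0.7]
width: 29.6
```

Run:
```python
from h import *
s=get_image('scene')
o=ctrl.get_obs();print(o['t'],o['ee_pos'].round(1),o['ft_force'].round(2))
cv2.imwrite('pics/c.png',cv2.resize(s[160:240,230:310],(640,640),interpolation=cv2.INTER_CUBIC)[:600])
```

```text
3.175 [ 648.3 -125.4   45.5] [ 0.74 -0.43 -0.78]
```

View pics/c.png

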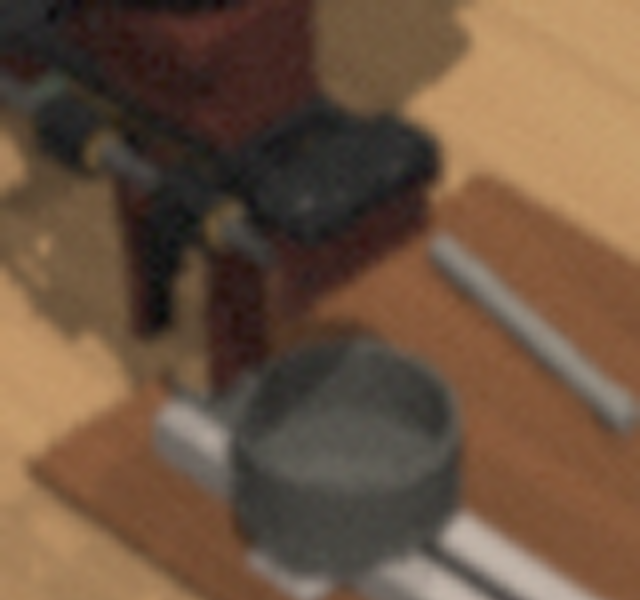

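```bash
cat > path.py <<'E'
from h import *
yaw=np.radians(4.65);ex=np.array([np.cos(yaw),np.sin(yaw)]);ey=np.array([-ex[1],ex[0]])
C=np.array([574.1,-2.3]);X1=65.4;YB=105.4
R=60;cy=YB-R;cx=X1-R
L1=cy+135
def slot(s): # s from board y=-135
    if s<L1: return np.array([X1,-135+s])
    a=(s-L1)/R
    if a<np.pi/2: return np.array([cx+R*np.cos(a),cy+R*np.sin(a)])
    return np.array([cx-(s-L1-R*np.pi/2),YB])
from scipy.optimize import brentq
def pose(s): # s of rear stud -> origin, heading, in board
    a=slot(s);f=lambda q:np.linalg.norm(slot(q)-a)-48
    b=slot(brentq(f,s+30,s+80));d=(b-a)/48
    return (a+b)/2,d
def tool(s,off):
    o,d=pose(s);k=o-75*d+off*d
    w=C+k[0]*ex+k[1]*ey
    return w,np.arctan2(d[1],d[0])+yaw-np.pi,o
E
python3 - <<'E'
from path import *
s0=-52-24+135
for s in list(np.arange(s0,s0+70,10))+list(np.arange(s0+70,s0+300,4)):
    w,t,o=tool(s,4)
    if o[0]<-64:break
    print(int(s),w.round(1),t.round(3),o.round(1))
E
```

```text
59 [ 649.3 -119.6] -1.49 [ 65.4 -52. ]
69 [ 648.4 -109.6] -1.49 [ 65.4 -42. ]
79 [647.6 -99.7] -1.49 [ 65.4 -32. ]
89 [646.8 -89.7] -1.49 [ 65.4 -22. ]
99 [646.  -79.7] -1.49 [ 65.4 -12. ]
109 [645.2 -69.8] -1.49 [65.4 -2. ]
119 [644.4 -59.8] -1.49 [65.4  8. ]
129 [643.6 -49.8] -1.49 [65.4 18. ]
133 [643.3 -45.8] -1.49 [65.4 22. ]
137 [643.1 -41.8] -1.486 [65.3 26. ]
141 [643.2 -37.8] -1.477 [65.1 30. ]
145 [643.6 -33.8] -1.462 [64.7 34. ]
149 [644.2 -29.6] -1.441 [64.2 38. ]
153 [645.1 -25.5] -1.415 [63.6 41.9]
157 [646.3 -21.2] -1.382 [62.8 45.9]
161 [647.8 -16.9] -1.344 [61.9 49.7]
165 [649.5 -12.4] -1.299 [60.9 53.6]
169 [651.4  -7.7] -1.249 [59.7 57.3]
173 [653.5  -2.8] -1.194 [58.4 61. ]
177 [655.8   2.3] -1.133 [57.  64.5]
181 [658.2   7.7] -1.068 [55.6 67.9]
185 [660.4  13.2] -1.001 [54.  71.2]
189 [662.2  18.9] -0.935 [52.1 74.4]
193 [663.7  24.7] -0.868 [50.1 77.4]
197 [664.7  30.6] -0.801 [47.9 80.3]
201 [665.3  36.6] -0.735 [45.5 83.1]
205 [665.6  42.6] -0.668 [42.9 85.7]
209 [665.5  48.6] -0.601 [40.1 88.1]
213 [664.9  54.5] -0.535 [37.2 90.3]
217 [664.   60.4] -0.468 [3
[... 255 characters left out ...]
069 [ 10.1 101.8]
249 [643.1  98.3] -0.032 [  6.4 102.7]
253 [639.4 101.1] 0.001 [  2.7 103.5]
257 [635.5 103.3] 0.027 [ -1.2 104.1]
261 [631.5 105. ] 0.049 [ -5.1 104.6]
265 [627.5 106.3] 0.065 [ -9. 105.]
269 [623.4 106.9] 0.076 [-13.  105.3]
273 [619.4 107.1] 0.081 [-17.  105.4]
277 [615.4 106.8] 0.081 [-21.  105.4]
281 [611.5 106.5] 0.081 [-25.  105.4]
285 [607.5 106.2] 0.081 [-29.  105.4]
289 [603.5 105.8] 0.081 [-33.  105.4]
293 [599.5 105.5] 0.081 [-37.  105.4]
297 [595.5 105.2] 0.081 [-41.  105.4]
301 [591.5 104.9] 0.081 [-45.  105.4]
305 [587.5 104.5] 0.081 [-49.  105.4]
309 [583.5 104.2] 0.081 [-53.  105.4]
313 [579.6 103.9] 0.081 [-57.  105.4]
317 [575.6 103.6] 0.081 [-61.  105.4]
```

Call:
move_arm(
  rows=[
    [0.5,1,0,0,0.455],
    [0.5,3,0,0,0.455],
    [0.5,6,0,0,0.455],
    [0.2,11,0,0,0.455],
    [-0.2,16,0,0,0.455],
    [-0.6,21,0,0,0.455],
    [-1,26,0,0,0.455],
    [-1.4,31,0,0,0.455],
    [-1.8,36,0,0,0.455],
    [-2.2,41,0,0,0.455],
    [-2.6,46,0,0,0.455],
    [-3,50,0,0,0.455],
  ],
)

```text
t: 4.68
ee_pos: [645.2, -75.1, 45.5]
orientation: [2.173, 0.094, -2.188]
ft_force: [-0.3, -1.1, 0.6]
width: 24.2
```

Run:
```python
from h import *
s=get_image('scene');t=get_image('top')
o=ctrl.get_obs();print(o['t'],o['ee_pos'].round(1),o['ft_force'].round(2),o['width'])
cv2.imwrite('pics/d.png',cv2.hconcat([cv2.resize(s[160:240,240:320],(400,400),interpolation=cv2.INTER_CUBIC),cv2.resize(t[165:265,200:300],(400,400),interpolation=cv2.INTER_CUBIC)]))
```

```text
4.775 [645.1 -74.8  45.4] [ 0.5  -0.06 -0.51] 24.009998182746322
```

View pics/d.png

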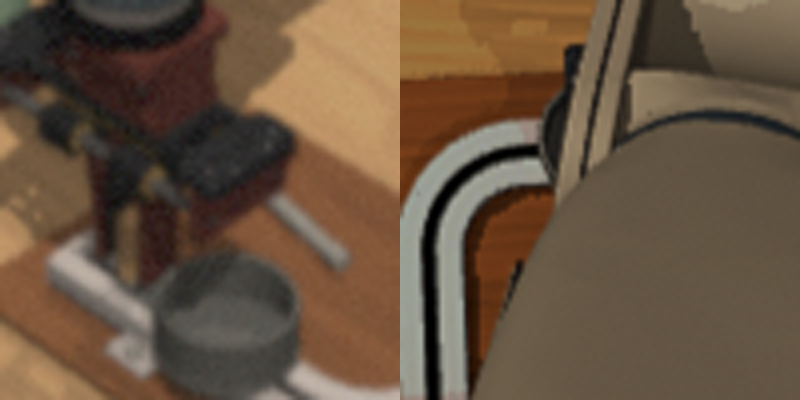

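Call:
move_arm(
  rows=[
    [-0.2,5,0,0,0.455],
    [-0.5,10,0,0,0.455],
    [-0.9,15,0,0,0.455],
    [-1.3,20,0,0,0.455],
    [-1.7,25,0,0,0.455],
    [-1.9,29,0,0,0.455],
    [-2.0,33,0,0.005,0.455],
    [-1.9,37,0,0.013,0.455],
    [-1.5,41,0,0.028,0.455],
    [-0.9,45.2,0,0.049,0.455],
    [0,49.3,0,0.075,0.455],
    [1.2,53.6,0,0.108,0.455],
  ],
)

```text
t: 6.28
ee_pos: [646.3, -21.0, 45.4]
orientation: [2.113, 0.209, -2.129]
ft_force: [-0.5, -0.7, -0.1]
width: 24.0
```

```bash
cat > look.py <<'E'
from h import *
import sys
from scipy.spatial.transform import Rotation as Ro
n=sys.argv[1]
s=get_image('scene');t=get_image('top')
o=ctrl.get_obs();R=Ro.from_rotvec(o['orientation']).as_matrix();print(o['t'],o['ee_pos'].round(1),np.arctan2(R[1,1],R[0,1]).round(3),o['ft_force'].round(2),o['width'].round(1))
cv2.imwrite(f'pics/{n}.png',cv2.hconcat([cv2.resize(s[160:260,240:340],(400,400),interpolation=cv2.INTER_CUBIC),cv2.resize(t[165:265,180:280],(400,400),interpolation=cv2.INTER_CUBIC)]))
E
python3 look.py e
```

```text
Traceback (most recent call last):
  File "look.py", line 6, in <module>
    o=ctrl.get_obs();R=Ro.from_rotvec(o['orientation']).as_matrix();print(o['t'],o['ee_pos'].round(1),np.arctan2(R[1,1],R[0,1]).round(3),o['ft_force'].round(2),o['width'].round(1))
                                                                                                                                                                ^^^^^^^^^^^^^^^^
AttributeError: 'float' object has no attribute 'round'
```

```bash
sed -i "s/o\['width'\].round(1)/round(o['width'],1)/" look.py && python3 look.py e
```

```text
6.475 [646.3 -21.1  45.4] -1.379 [-0.16 -0.03 -0.48] 23.7
```

View pics/e.png

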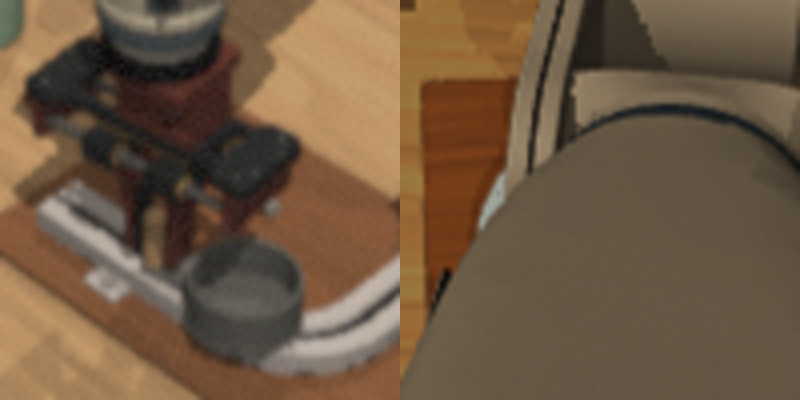

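Call:
move_arm(
  rows=[
    [1.5,4.2,0,0.035,0.455],
    [3.2,8.7,0,0.08,0.455],
    [5.1,13.4,0,0.13,0.455],
    [7.2,18.3,0,0.185,0.455],
    [9.5,23.4,0,0.246,0.455],
    [11.9,28.8,0,0.311,0.455],
    [14.1,34.3,0,0.378,0.455],
  ],
)

```text
t: 7.35
ee_pos: [660.5, 13.5, 45.4]
orientation: [1.889, 0.56, -1.905]
ft_force: [0.0, -0.3, 0.1]
width: 24.3
```

```bash
python3 look.py f
```

```text
7.45 [660.6  13.8  45.4] -0.999 [-0.13 -0.61 -0.01] 24.1
```

View pics/f.png

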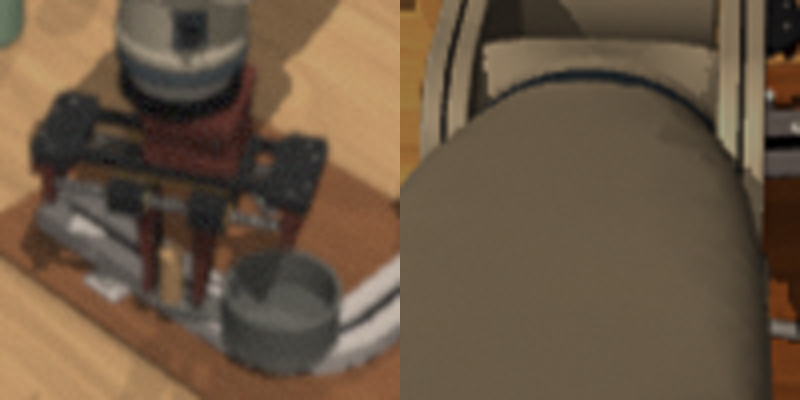

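Call:
move_arm(
  rows=[
    [1.7,5.2,0,0.065,0.455],
    [3.1,11,0,0.132,0.455],
    [4.1,17,0,0.198,0.455],
    [4.7,23,0,0.265,0.455],
    [5.0,29,0,0.332,0.455],
    [4.9,35,0,0.398,0.455],
    [4.3,40.8,0,0.465,0.455],
    [3.4,46.7,0,0.532,0.455],
  ],
)

```text
t: 8.45
ee_pos: [664.0, 60.5, 45.4]
orientation: [1.536, 0.951, -1.551]
ft_force: [0.6, -0.6, -0.2]
width: 23.6
```

```bash
python3 look.py g
```

```text
8.55 [663.9  60.9  45.4] -0.467 [ 0.16 -0.06 -0.04] 23.8
```

View pics/g.png

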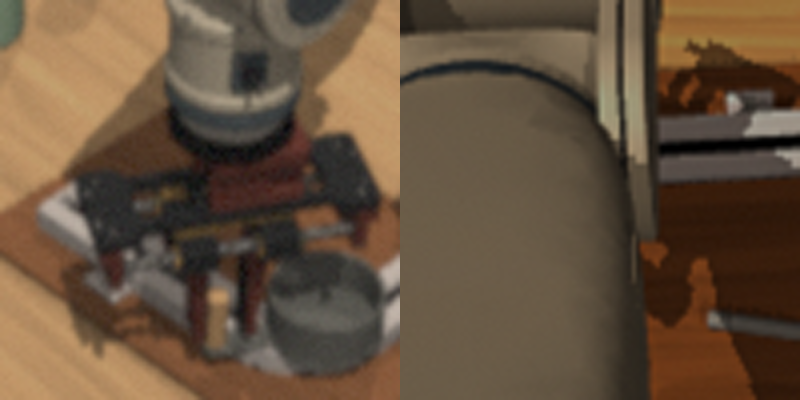

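Run:
```python
from path import *
for s in(213,217,221):
    w,t,o=tool(s,0)
    W=C+o[0]*ex+o[1]*ey
    f=lambda p,z:((proj('scene',[*p,z])-[240,160])*4).round(0)
    print(s,'knob top',f(w,76),'bottom',f(w,34),'collar',f(W,64),w,t)
    print('tips?',f(tool(s,4)[0],45))
```

```text
213 knob top [204. 287.] bottom [202. 334.] collar [317. 287.] [668.35655228  52.47680369] -0.5347883371763387
tips? [209. 321.]
217 knob top [212. 292.] bottom [209. 338.] collar [322. 286.] [667.54550199  58.62236815] -0.46812167050967224
tips? [216. 325.]
221 knob top [219. 296.] bottom [217. 342.] collar [328. 285.] [666.32685248  64.70025088] -0.4014550038430058
tips? [224. 329.]
```

Call:
move_arm(
  rows=[
    [-1.4,5.6,0,0.066,0.455],
    [-3.1,11.3,0,0.132,0.455],
    [-5.2,16.8,0,0.196,0.455],
    [-7.7,21.8,0,0.255,0.455],
    [-10.6,26.4,0,0.308,0.455],
    [-13.8,30.6,0,0.356,0.455],
    [-17.2,34.3,0,0.398,0.455],
    [-20.9,37.5,0,0.435,0.455],
  ],
)

```text
t: 9.55
ee_pos: [642.9, 98.4, 45.4]
orientation: [1.225, 1.192, -1.238]
ft_force: [0.9, -0.5, 0.1]
width: 24.1
```

```bash
python3 look.py h1
```

```text
9.65 [642.5  98.6  45.3] -0.032 [ 0.39  0.79 -0.32] 23.9
```

View pics/h1.png

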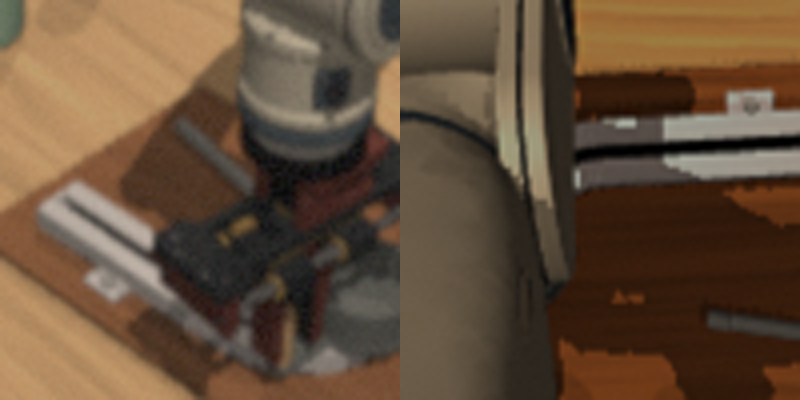

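Call:
move_arm(
  rows=[
    [-3.2,2.6,0,0.033,0.455],
    [-7,4.8,0,0.059,0.455],
    [-11,6.5,0,0.081,0.455],
    [-15,7.8,0,0.097,0.455],
    [-19,8.4,0,0.108,0.455],
    [-23,8.6,0,0.113,0.455],
    [-27,8.3,0,0.113,0.455],
    [-31,8,0,0.113,0.455],
    [-35,7.7,0,0.113,0.455],
    [-39,7.3,0,0.113,0.455],
    [-43,7,0,0.113,0.455],
    [-47,6.7,0,0.113,0.455],
  ],
)

```text
t: 11.15
ee_pos: [595.2, 105.3, 45.3]
orientation: [1.142, 1.244, -1.156]
ft_force: [1.0, 0.5, 1.0]
width: 24.1
```

```bash
sed -i 's/160:260,240:340/170:270,280:380/' look.py; python3 look.py i
```

```text
11.25 [594.7 105.2  45.2] 0.081 [-0.05  0.39  0.35] 23.8
```

View pics/i.png

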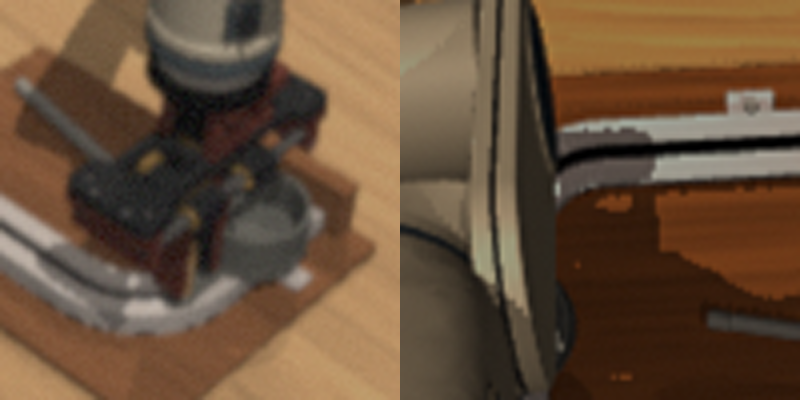

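Call:
move_arm(
  rows=[
    [-4,-0.3,0,0,0.455],
    [-8,-0.6,0,0,0.455],
    [-11,-0.9,0,0,0.455],
    [-13,-1,0,0,0.455],
    [-14,-1.1,0,0,0.455],
  ],
)

```text
t: 11.88
ee_pos: [580.5, 104.1, 45.2]
orientation: [1.141, 1.245, -1.156]
ft_force: [-0.3, -1.0, -0.1]
width: 23.9
```

Call:
move_arm(
  rows=[
    [-1,0,0,0,0.455],
    [-1.5,0,0,0,0.455],
  ],
)

```text
t: 12.12
ee_pos: [579.0, 104.1, 45.2]
orientation: [1.141, 1.245, -1.156]
ft_force: [0.4, -0.6, -0.2]
width: 23.7
```

Call:
move_arm(
  rows=[
    [-0.7,0,0,0,0.455],
    [-1.3,-0.1,0,0,0.455],
  ],
)

```text
t: 12.38
ee_pos: [577.7, 104.0, 45.2]
orientation: [1.141, 1.245, -1.156]
ft_force: [0.6, 0.1, 0.7]
width: 23.5
```

Call:
move_arm(
  rows=[
    [-0.7,0,0,0,0.455],
    [-1.2,-0.1,0,0,0.455],
  ],
)

```text
t: 12.62
ee_pos: [576.4, 103.9, 45.1]
orientation: [1.141, 1.245, -1.156]
ft_force: [0.9, 0.2, -0.1]
width: 23.9
```

```bash
python3 look.py j
python3 - <<'E'
import cv2
from workcell import get_image
s=get_image('scene');cv2.imwrite('pics/k.png',cv2.resize(s[190:260,310:380],(600,600),interpolation=cv2.INTER_CUBIC))
E
```

```text
12.725 [576.5 103.9  45.2] 0.081 [0.82 0.52 0.3 ] 24.0
```

View pics/k.png

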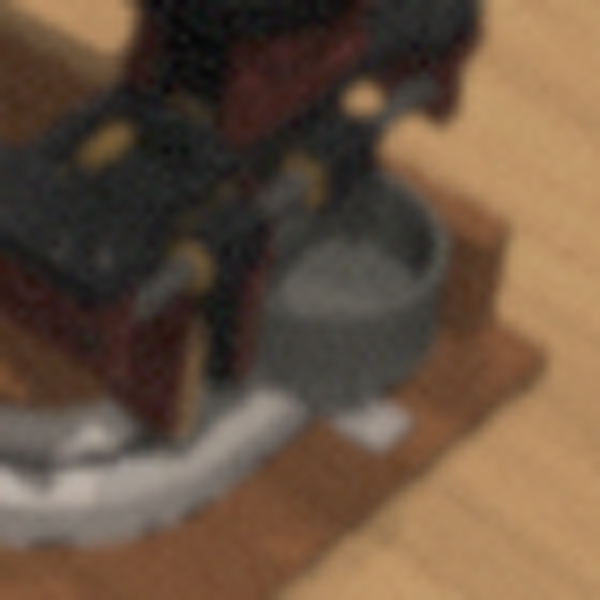

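Call:
move_arm(
  rows=[
    [-0.6,0,0,0,0.455],
    [-1.2,-0.1,0,0,0.455],
  ],
)

```text
t: 13.02
ee_pos: [576.3, 104.0, 45.5]
orientation: [1.142, 1.244, -1.155]
ft_force: [4.2, 1.3, -0.8]
width: 23.9
```

Call:
move_arm(
  rows=[
    [-0.6,0,0,0,0.455],
    [-1.2,-0.1,0,0,0.455],
  ],
)

```text
t: 13.28
ee_pos: [576.1, 104.0, 45.8]
orientation: [1.143, 1.242, -1.153]
ft_force: [5.8, 1.2, -0.3]
width: 24.1
```

Call:
move_arm(
  rows=[
    [-0.6,0,0,0,0.455],
    [-1.2,-0.1,0,0,0.455],
  ],
)

```text
t: 13.52
ee_pos: [576.1, 104.1, 46.2]
orientation: [1.145, 1.241, -1.151]
ft_force: [5.8, 0.3, 0.4]
width: 24.0
```

Call:
move_arm(
  rows=[
    [2,0.2,-0.5,0,0.455],
    [4,0.3,-1,0,0.455],
    [4,0.3,-1,0,0.455],
    [4,0.3,4,0,0.32],
    [4,0.3,16,0,0.32],
    [4,0.3,32,0,0.32],
    [4,0.3,60,0,0.32],
    [4,0.3,100,0,-0.2],
    [-40,-30,150,0,-1],
    [-90,-60,150,0,-1],
    [-140,-100,150,0,-1],
    [-140,-150,150,0,-1],
  ],
)

```text
t: 15.02
ee_pos: [432.8, -46.1, 197.4]
orientation: [1.143, 1.242, -1.15]
ft_force: [1.3, 0.6, 0.8]
width: 75.9
```

Run:
```python
from h import *
s=get_image('scene');t=get_image('top');cv2.imwrite('pics/s2.png',s);cv2.imwrite('pics/t2.png',t)
o=ctrl.get_obs();print(o['t'],o['ee_pos'].round(1),o['qpos'].round(2),o['ft_force'].round(1))
cv2.imwrite('pics/l.png',cv2.hconcat([cv2.resize(s[185:265,300:380],(400,400),interpolation=cv2.INTER_CUBIC),cv2.resize(t[195:295,180:280],(400,400),interpolation=cv2.INTER_CUBIC)]))
```

```text
15.125 [435.3 -49.2 197.8] [-0.13  0.18  2.05 -0.01  0.9  -0.21] [ 0.5  0.7 -0.5]
```

View pics/l.png

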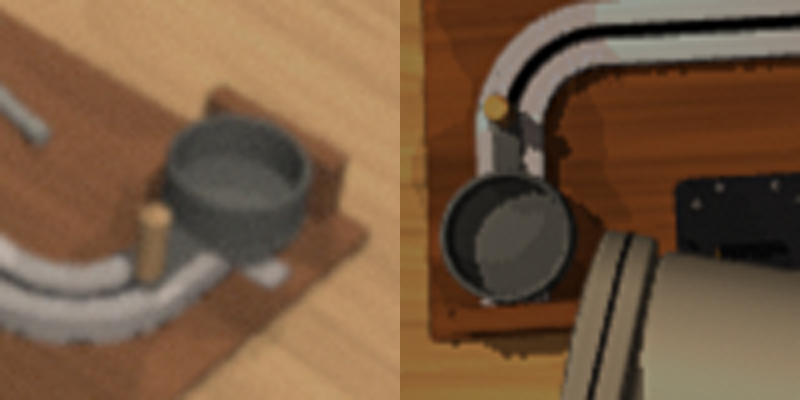

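View pics/t2.png

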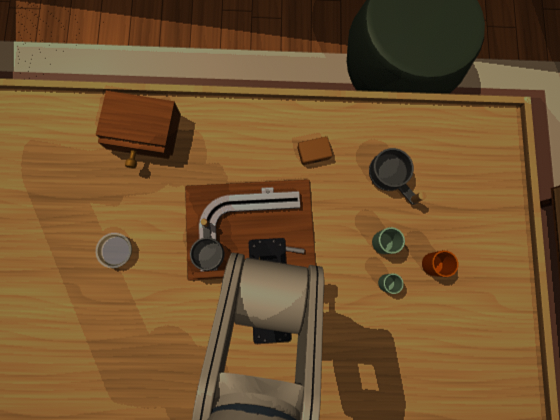

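Run:
```python
from path import *
b=lambda p:((p[:2]-C)@ex,(p[:2]-C)@ey)
k=onz('top',203.6,221.4,76);c=onz('top',206.6,254.1,64)
print('knob',k,b(k),'collar',c,b(c),np.linalg.norm(k-c))
t=cv2.imread('pics/t2.png')
for u in(195,200,204,207,210,214):print(u,t[255:285,u].max(axis=1).tolist())
W=lambda x,y,z:proj('top',[*(C+x*ex+y*ey),z]).round(1)
print('stop face top edge',W(-100,105,55),'bottom',W(-100,105,28),'collar',[W(-60+39*i,105,64) for i in(1,-1)])
g=cv2.resize(t[210:285,180:240],(600,750)[::1],interpolation=cv2.INTER_CUBIC)[150:];cv2.imwrite('pics/m.png',g)
```

```text
knob [580.25156323 104.77418664  76.        ] (np.float64(14.811685616323985), np.float64(106.22305373204676)) collar [504.23241065  95.5636974   64.        ] (np.float64(-61.70393366906994), np.float64(103.20565817930103)) 77.50964243595165
195 [36, 37, 36, 34, 29, 25, 23, 16, 21, 45, 67, 70, 80, 81, 78, 74, 74, 94, 102, 102, 104, 103, 94, 73, 76, 90, 148, 151, 147, 146]
200 [81, 81, 80, 80, 77, 70, 69, 69, 60, 38, 35, 32, 41, 66, 76, 110, 81, 92, 101, 103, 104, 102, 81, 40, 54, 96, 143, 151, 148, 146]
204 [78, 78, 78, 78, 76, 69, 66, 67, 67, 67, 67, 68, 66, 67, 69, 43, 66, 98, 102, 104, 105, 103, 77, 43, 58, 73, 74, 98, 144, 151]
207 [78, 77, 77, 79, 74, 67, 66, 67, 66, 68, 66, 66, 66, 71, 76, 43, 57, 102, 102, 103, 104, 101, 72, 46, 56, 73, 77, 74, 79, 111]
210 [79, 77, 72, 67, 65, 66, 67, 67, 67, 66, 66, 67, 70, 71, 48, 46, 83, 103, 102, 105, 103, 95, 58, 46, 58, 73, 76, 75, 75, 104]
214 [66, 67, 66, 66, 66, 66, 67, 67, 67, 66, 71, 76, 57, 26, 41, 61, 88, 101, 103, 104, 102, 86, 46, 51, 63, 72, 74, 76, 103, 149]
stop face top edge [206.9 270.6] bottom [208.3 270.7] collar [array([205.3, 236.9]), array([206.4, 270.1])]
```

View pics/m.png

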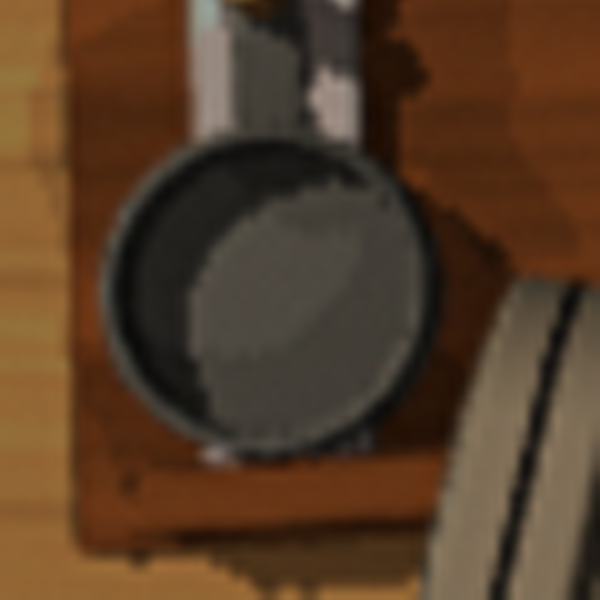

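Run:
```python
from h import *
t=cv2.imread('pics/t2.png');s=cv2.imread('pics/s2.png')
for n,im,roi in(('top',t,(360,220,430,300)),('scene',s,(205,125,285,185))):
    h=cv2.cvtColor(im,cv2.COLOR_BGR2HSV)
    m=cv2.inRange(h,(40,40,20),(95,255,255));k=np.zeros_like(m);x0,y0,x1,y1=roi;k[y0:y1,x0:x1]=m[y0:y1,x0:x1]
    k=cv2.morphologyEx(k,cv2.MORPH_OPEN,np.ones((2,2)))
    for c in cv2.findContours(k,cv2.RETR_EXTERNAL,cv2.CHAIN_APPROX_NONE)[0]:
        if cv2.contourArea(c)>40: print(n,cv2.contourArea(c),cv2.boundingRect(c))
a=cv2.resize(t[222:302,370:430],(450,600),interpolation=cv2.INTER_CUBIC);b=cv2.resize(s[130:180,215:275],(345*2//2,288),interpolation=cv2.INTER_CUBIC)
b=cv2.copyMakeBorder(b,0,312,0,0,cv2.BORDER_CONSTANT)
cv2.imwrite('pics/n.png',cv2.hconcat([a,b]))
```

```text
top 349.0 (380, 275, 24, 20)
top 599.5 (374, 229, 32, 25)
scene 405.5 (228, 144, 18, 29)
scene 184.0 (255, 139, 12, 20)
```

View pics/n.png

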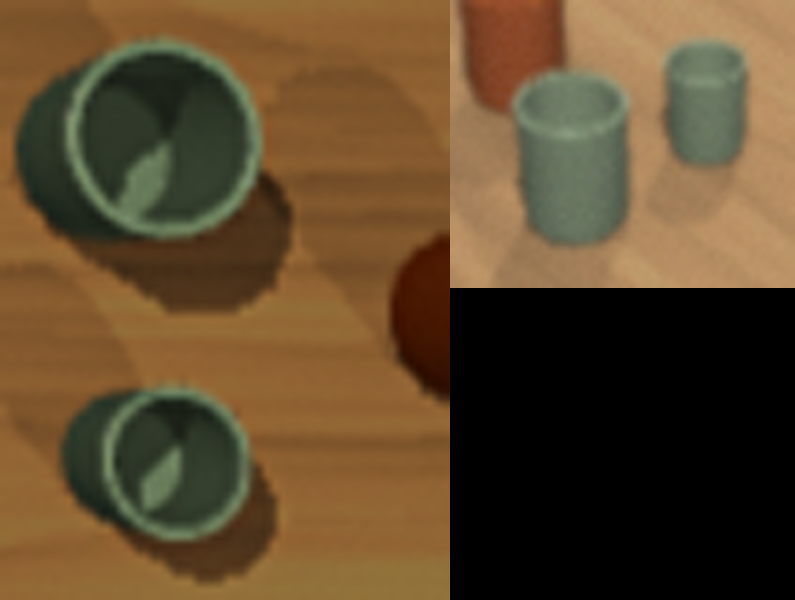

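Run:
```python
from h import *
r=(391.3,240.0); rs=(215+(571-450)/5.75-.4,130+104/5.76-.4)
print(onz('top',*r,80),onz('scene',*rs,80),tri(rs,r))
print('base scene front', onz('scene',215+(576-450)/5.75-.4,130+242/5.76-.4,0))
print('small',onz('top',370+177/7.5-.4,222+463/7.5-.4,55))
for p in((445.5,263.5),):print('orange',onz('top',*p,70))
```

```text
[ 546.5307243  -340.22541233   80.        ] [ 547.66296727 -336.96585291   80.        ] (array([ 546.19320285, -340.26461868,   77.95156846]), np.float64(1.5426082359585975))
base scene front [ 559.07821768 -323.55009417    0.        ]
small [ 445.446807   -349.85661265   55.        ]
orange [ 494.60059092 -471.90761296   70.        ]
```

Call:
move_arm(
  rows=[
    [20,-50,-10,-0.18,-1],
    [45,-100,-20,-0.36,-1],
    [65,-150,-40,-0.54,-1],
    [85,-200,-50,-0.72,-1],
    [100,-240,-60,-0.9,-1],
    [108,-270,-60,-1.08,-1],
    [111,-285,-60,-1.26,-1],
    [111,-290,-60,-1.44,-1],
    [111,-290,-60,-1.571,-1],
    [111,-290,-60,-1.571,-1],
    [111,-290,-60,-1.571,-1],
  ],
)

```text
t: 16.5
ee_pos: [546.7, -338.9, 138.3]
orientation: [2.171, 0.083, -2.187]
ft_force: [0.4, 0.2, 0.6]
width: 87.8
```

Run:
```python
from h import *
s=get_image('scene');t=get_image('top')
o=ctrl.get_obs();print(o['t'],o['ee_pos'].round(1),o['qpos'].round(2),o['width'])
cv2.imwrite('pics/o.png',cv2.hconcat([cv2.resize(s[100:200,190:290],(400,400),interpolation=cv2.INTER_CUBIC),cv2.resize(t[200:300,340:440],(400,400),interpolation=cv2.INTER_CUBIC)]))
```

```text
16.6 [ 546.6 -338.9  138.1] [-0.57  0.55  1.64 -0.01  0.96  0.93] 87.59361621212089
```

View pics/o.png

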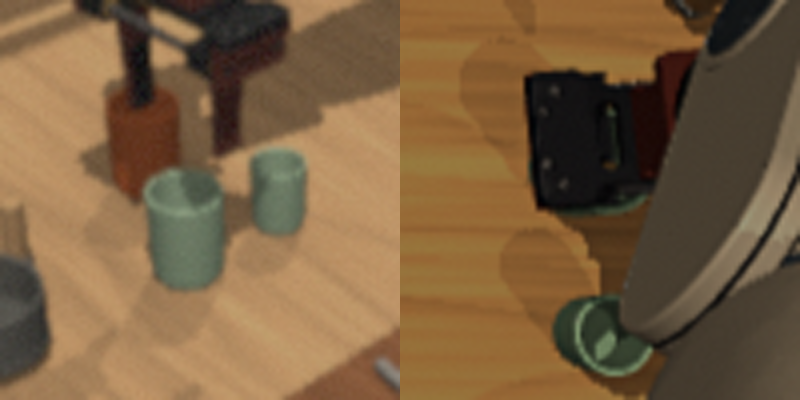

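Call:
move_arm(
  rows=[
    [0,-0.5,-20,0,-1],
    [0,-0.5,-40,0,-1],
    [0,-0.5,-60,0,-1],
    [0,-0.5,-80,0,-1],
    [0,-0.5,-98,0,-1],
    [0,-0.5,-98,0,-1],
    [0,-0.5,-98,0,-1],
  ],
)

```text
t: 17.48
ee_pos: [546.9, -339.7, 40.4]
orientation: [2.171, 0.082, -2.187]
ft_force: [0.8, 0.2, 0.4]
width: 87.9
```

Run:
```python
from h import *
s=get_image('scene');t=get_image('top')
o=ctrl.get_obs();print(o['t'],o['ee_pos'].round(1),o['ft_force'].round(2),o['width'])
cv2.imwrite('pics/p.png',cv2.hconcat([cv2.resize(s[120:200,200:280],(400,400),interpolation=cv2.INTER_CUBIC),cv2.resize(t[200:300,340:440],(400,400),interpolation=cv2.INTER_CUBIC)]))
```

```text
17.575 [ 547.2 -339.8   41. ] [0.55 0.3  1.23] 87.61169037513608
```

View pics/p.png

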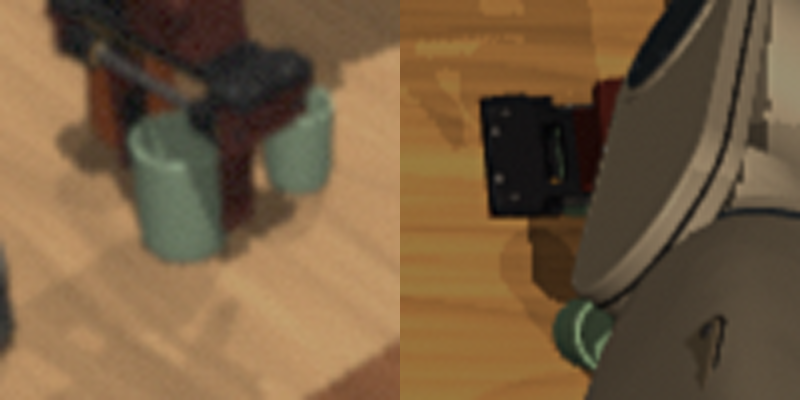

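Call:
move_arm(
  rows=[
    [0,0,-1,0,-0.2],
    [0,0,-1,0,0.2],
    [0,0,-1,0,0.35],
    [0,0,-1,0,0.5],
    [0,0,-1,0,1],
    [0,0,-1,0,1],
    [0,0,-1,0,1],
  ],
)

```text
t: 18.45
ee_pos: [547.4, -340.1, 40.2]
orientation: [2.172, 0.081, -2.185]
ft_force: [0.7, -1.8, 2.8]
width: 62.5
```

Call:
move_arm(
  rows=[
    [0,0,4,0,1],
    [0,0,12,0,1],
    [0,0,20,0,1],
    [0,0,20,0,1],
  ],
)

```text
t: 18.95
ee_pos: [547.9, -340.4, 61.2]
orientation: [2.173, 0.08, -2.183]
ft_force: [0.0, -0.1, -2.1]
width: 62.6
```

Run:
```python
from h import *
s=get_image('scene');t=get_image('top')
o=ctrl.get_obs();print(o['t'],o['ee_pos'].round(1),o['ft_force'].round(2),o['width'])
cv2.imwrite('pics/q.png',cv2.resize(s[110:190,195:275],(560,560),interpolation=cv2.INTER_CUBIC))
```

```text
19.05 [ 547.5 -340.1   60.4] [-1.15 -0.11 -1.52] 62.54775637939849
```

View pics/q.png

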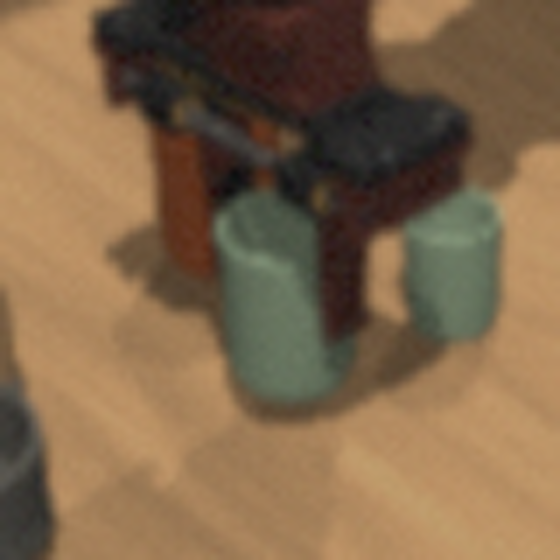

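Call:
move_arm(
  rows=[
    [0,0,25,0,1],
    [0,5,55,0,1],
    [-1,20,80,0,1],
    [-4,50,90,0,1],
    [-8,90,90,0,1],
    [-12,130,90,0,1],
    [-16,170,90,0,1],
    [-20,210,90,0,1],
    [-24,250,90,0,1],
    [-28,290,90,0,1],
    [-32,330,90,0,1],
    [-35,360,90,0,1],
  ],
)

```text
t: 20.55
ee_pos: [511.9, 21.4, 150.3]
orientation: [2.172, 0.082, -2.185]
ft_force: [-0.4, -0.3, -0.7]
width: 62.4
```

Call:
move_arm(
  rows=[
    [-2,25,0,0,1],
    [-4,45,0,0,1],
    [-5,55,0,0,1],
    [-5,55,0,0,1],
    [-5,55,0,0,1],
  ],
)

```text
t: 21.18
ee_pos: [506.9, 75.9, 150.2]
orientation: [2.172, 0.081, -2.185]
ft_force: [-0.9, -1.4, -1.4]
width: 62.4
```

```bash
cat > look2.py <<'E'
from h import *
import sys
s=get_image('scene');t=get_image('top');n=sys.argv[1];cv2.imwrite(f'pics/{n}_s.png',s);cv2.imwrite(f'pics/{n}_t.png',t)
o=ctrl.get_obs();print(o['t'],o['ee_pos'].round(1),o['ft_force'].round(2),round(o['width'],1))
cv2.imwrite(f'pics/{n}.png',cv2.hconcat([cv2.resize(s[170:270,290:390],(400,400),interpolation=cv2.INTER_CUBIC),cv2.resize(t[195:295,170:270],(400,400),interpolation=cv2.INTER_CUBIC)]))
E
python3 look2.py r
```

```text
21.275 [507.   75.8 150.2] [-0.42  0.63 -1.53] 62.5
```

View pics/r.png

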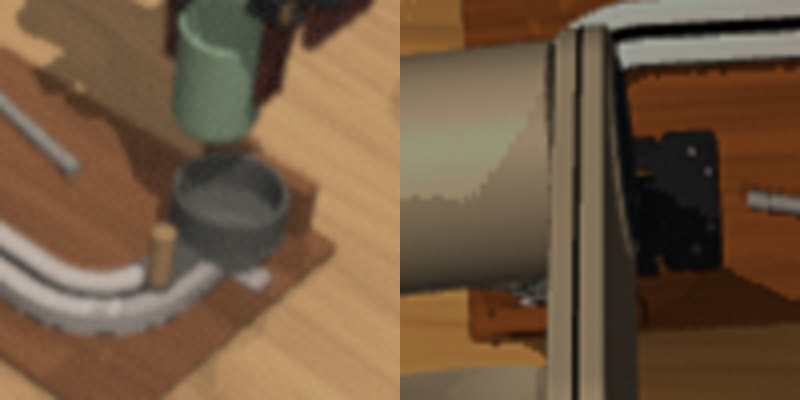

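Call:
move_arm(
  rows=[
    [-1,10,0,0,1],
    [-2,20.5,0,0,1],
    [-2,20.5,-10,0,1],
    [-2,20.5,-20,0,1],
    [-2,20.5,-28,0,1],
    [-2,20.5,-28,0,1],
  ],
)

```text
t: 22.02
ee_pos: [504.4, 96.1, 121.2]
orientation: [2.17, 0.08, -2.187]
ft_force: [-0.2, 0.6, -2.0]
width: 62.3
```

```bash
python3 look2.py u
python3 - <<'E'
from h import *
o=ctrl.get_obs();p=o['ee_pos']
f=lambda q:((proj('scene',q)-[300,165])*7.5).round(0)
print('cup bottom centre pred',f([p[0],p[1],p[2]-40]),'rim centre',f([p[0],p[1],p[2]+40]))
print('collar pred',f([505,96.3,64]),f([504.3,95.4,64]))
cv2.imwrite('pics/v.png',cv2.resize(cv2.imread('pics/u_s.png')[165:245,300:380],(600,600),interpolation=cv2.INTER_CUBIC))
E
```

```text
22.125 [505.   96.1 122.1] [-0.24  0.23 -2.54] 62.5
cup bottom centre pred [356. 346.] rim centre [382. 170.]
collar pred [351. 384.] [350. 382.]
```

View pics/v.png

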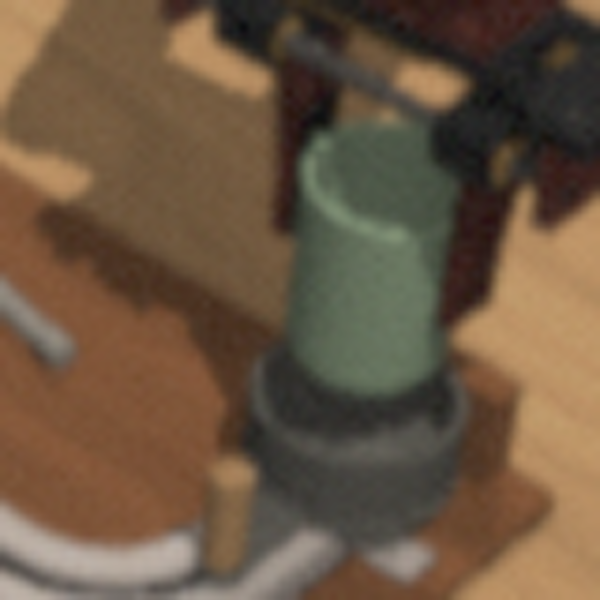

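Run:
```python
from h import *
cv2.imwrite('pics/w.png',cv2.resize(cv2.imread('pics/s2.png')[195:245,320:370],(600,600),interpolation=cv2.INTER_CUBIC))
f=lambda q:((proj('scene',q)-[320,195])*12).round(0)
c=np.array([505,96.3])
for r,z in((39,64),(35,64),(40,34)):
    print(r,[f([c[0]+r*np.cos(a),c[1]+r*np.sin(a),z]).tolist() for a in np.arctan2(.553,.5)+np.radians([0,90,180,270])])
```

```text
39 [[338.0, 375.0], [495.0, 259.0], [305.0, 141.0], [147.0, 252.0]]
35 [[336.0, 362.0], [477.0, 258.0], [307.0, 153.0], [165.0, 252.0]]
40 [[323.0, 476.0], [482.0, 357.0], [291.0, 236.0], [131.0, 349.0]]
```

View pics/w.png

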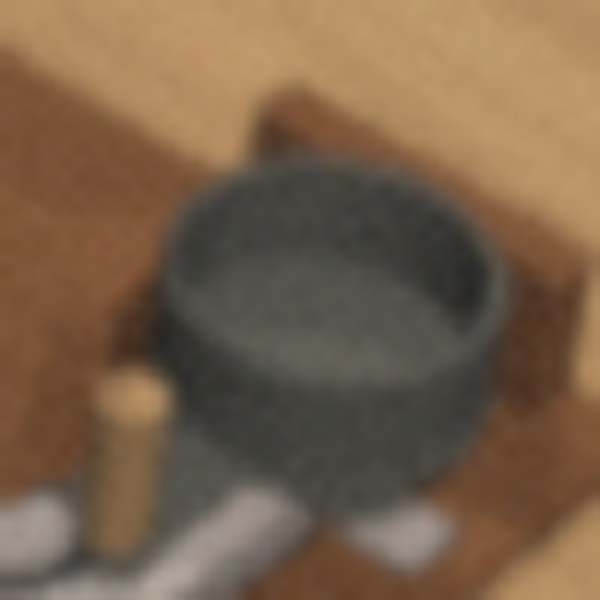

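Call:
move_arm(
  rows=[
    [-0.5,0.5,-8,0,1],
    [-0.5,0.5,-16,0,1],
    [-0.5,0.5,-24,0,1],
    [-0.5,0.5,-32,0,1],
    [-0.5,0.5,-38,0,1],
    [-0.5,0.5,-42,0,1],
    [-0.5,0.5,-42,0,1],
  ],
)

```text
t: 23.0
ee_pos: [504.4, 96.7, 79.8]
orientation: [2.171, 0.08, -2.186]
ft_force: [0.1, -0.9, -1.7]
width: 62.6
```

```bash
python3 look2.py x
```

```text
23.1 [504.6  96.7  80.2] [-0.2  -0.27 -0.99] 62.4
```

View pics/x.png

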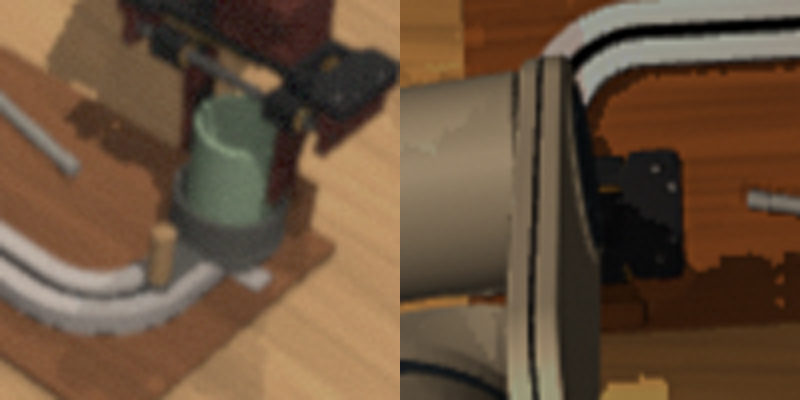

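Call:
move_arm(
  rows=[
    [0,0,-2,0,1],
    [0,0,-4,0,1],
    [0,0,-5,0,1],
  ],
)

```text
t: 23.48
ee_pos: [504.6, 96.7, 75.1]
orientation: [2.172, 0.08, -2.185]
ft_force: [0.5, -0.6, -1.7]
width: 62.1
```

Call:
move_arm(
  rows=[
    [0,0,-0.7,0,1],
    [0,0,-1.2,0,1],
    [0,0,-1.2,0,1],
  ],
)

```text
t: 23.85
ee_pos: [504.7, 96.7, 74.1]
orientation: [2.172, 0.08, -2.185]
ft_force: [-1.4, -1.0, 3.2]
width: 62.2
```

Call:
move_arm(
  rows=[
    [0,0,0,0,-0.45],
    [0,0,0,0,-0.5],
    [0,0,0,0,-0.6],
    [0,0,0,0,-0.9],
    [0,0,0,0,-1],
    [0,0,0,0,-1],
  ],
)

```text
t: 24.6
ee_pos: [504.7, 96.7, 74.1]
orientation: [2.172, 0.08, -2.185]
ft_force: [-0.2, 1.0, -1.1]
width: 87.5
```

```bash
python3 look2.py y
```

```text
24.7 [504.7  96.7  74.2] [ 0.13 -0.18  0.42] 87.5
```

View pics/y.png

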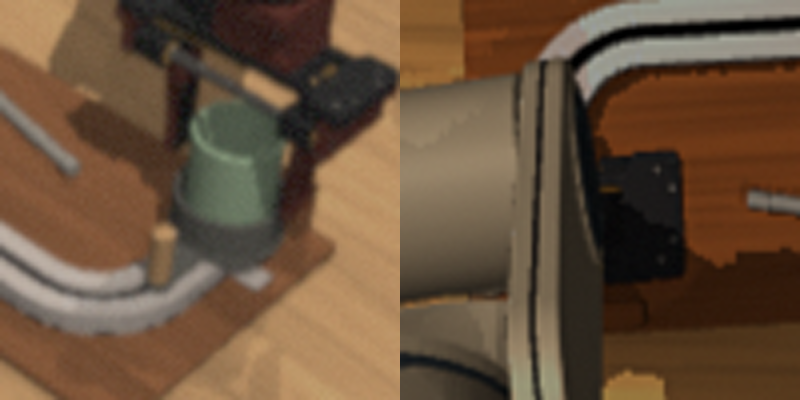

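Released and standing; now straight up and clear.

Call:
move_arm(
  rows=[
    [0,0,8,0,-1],
    [0,0,20,0,-1],
    [0,0,40,0,-1],
    [0,0,70,0,-1],
    [0,0,110,0,-1],
    [0,0,150,0,-1],
    [0,-50,150,0,-1],
    [0,-100,150,0,-1],
    [0,-150,150,0,-1],
    [0,-200,150,0,-1],
    [0,-250,150,0,-1],
    [0,-280,150,0,-1],
  ],
)

```text
t: 26.2
ee_pos: [504.6, -185.6, 225.3]
orientation: [2.174, 0.078, -2.184]
ft_force: [-0.9, -0.2, -0.2]
width: 88.1
```

```bash
python3 look2.py z
```

```text
26.3 [ 504.8 -185.8  225.1] [ 0.14  0.48 -0.53] 87.7
```

View pics/z.png

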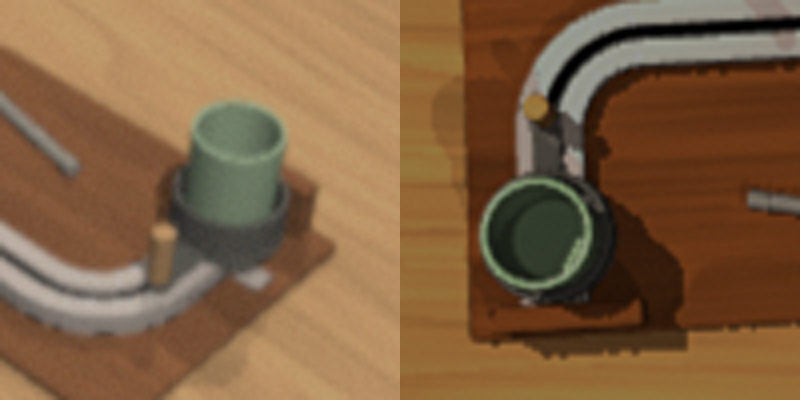

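View pics/z_t.png

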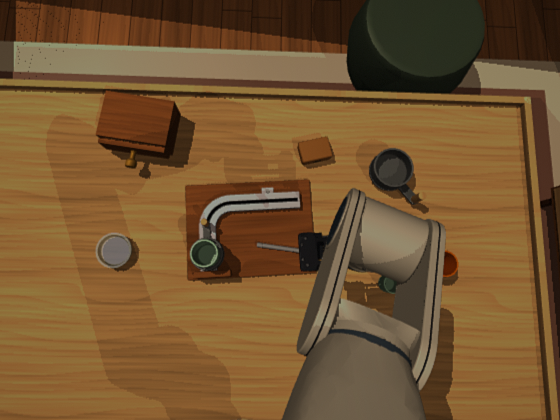

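Run:
```python
from h import *
print(onz('top',203.9,253.4,114),onz('scene',290+238/4-.4,170+133/4-.4,114),tri((290+238/4-.4,170+133/4-.4),(203.9,253.4)))
o=ctrl.get_obs();print(o['t'],np.abs(o['qvel']).max())
print(ctrl.close_job())
```

```text
[503.29192097  95.11610718 114.        ] [506.79839014  98.80894256 114.        ] (array([503.30670997,  95.8494407 , 110.16359844]), np.float64(0.5355976822722582))
26.3 0.05343823064379
the job is handed in; nothing more can be done
None
```

I slid the holder home against the stop, stood the mint-green cup upright in it, let go and handed the job in at 26.3 s of the 72 s allowed.

- **Holder:** I pushed it by the knob with the fingers loosely round it, following the slot seen in the pictures (e about +10 mm). Readings while sliding stayed at about 1 N, and the sensor noise is about as large. The readings come only at the end of each move, so short peaks would not show.
- **At the stop:** I felt firm contact within 0.5 mm of the predicted position. I pushed a little longer than needed there, and the last readings were 4.2, 5.8 and 5.8 N. That is above the 5 N given for askew pushing. I took it as the stop and not a bind, because the picture after I let go shows the disc's edge against the block.
- **Cup:** I took the larger of the two mint cups. It was lowered into the collar with no sideways resistance, touched down at the height predicted, and was released.

**Last checks:**
- The pictures show the cup upright inside the collar. Its rim centre measured about (503, 96, 110) mm, against about (505, 96, 114) expected. The two cameras' estimates of it differ by about 5 mm, close to what their calibration allows.
- The knob is at the same pixel as before the cup was placed, so the holder stayed home.
- The dish, the wand and the other things in view look unmoved. The arm partly hid the other cups in the last top view.

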